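# Clamp the glued insole pair in its press

## Robot

A 6-joint arm with a two-finger parallel gripper is mounted at the origin on a cart in front of the work surface, level with it; the furniture and walls round the work are solid. World frame = base frame: x ahead of the robot, y to its left, z up, the work surface at z = 0. Lengths are in m, angles in rad, forces in N, time in s.
With the tool pointing down it reaches from about 0.25 to 0.85 m from the base axis. Payload 12.5 kg.
Tool frame: the origin (TCP) lies at the very end of the fingers, on their centre line; the grasp point (between the pads) lies 19 mm behind it; y points along the fingers, z is the direction in which the jaws open and shut, and the axes are right-handed (so a half turn about y gives the same grasp; the last joint's range is limited). The gripper opens to 93 mm and grips with 3 to 60 N. Pads are 15 mm wide; open, the fingers measure 128 mm over their backs; the gripper's body (75 mm by 188 mm) begins 65 mm behind the grasp point.
Start: joints at [1.141, 0.351, 1.652, -0, 1.139, -0.085], TCP at [0.186, 0.518, 0.219] pointing down, gripper open.
Joint ranges: [-2.75, 2.75], [-0.79, 2.1], [0.01, 2.65], [-1.57, 4.71], [0.07, 3.14], [-2.87, 2.87]. Speed limits (rad/s): [2.22, 2.22, 2.79, 3.14, 3.14, 3.14].

## Interface

Orientations are given as a rotation vector (axis times angle).
In Python, from workcell import manip gives the robot as it stands.
- The arm moves only by the tool drive_tool, never from a script. Its argument "increments" is a list of rows, each an object of numbers: "wx", "wy", "wz": the turn, a rotation vector about the tool's x, y, z in units of 6 degrees (1.0 is 6 degrees); "tx", "ty", "tz": the shift along the tool's x, y, z in units of 50 mm (1.0 is 50 mm); "fingers": the closure, from 0 (fully open) to 1 (shut). A call has 1 to 12 rows; each row shifts and turns the commanded pose from where the row before left it, along the tool's axes as they then stand; what a row does not reach is not made up. A row lasts 1/8 s, in which the tool goes at most 62.5 mm and 10.7 degrees, less where a joint would pass 70% of its speed; a pose out of reach is approached as far as the arm can. A call is refused whole if a number of a shift passes 1 or a number of a turn 1, either way. A call with a gripper value outside its range is refused whole. The fingers move at their own pace and stop on an object; "newtons" is the grip in N (left out, the last holds). Time passes only in rows, so rows that do not move let the fingers close. It gives the time, the measured TCP pose, the force and the opening at its end, in the units of the state.
- manip.observe(): the state, without advancing time (a new reading comes with each control period).
- manip.camera(name): name is "side" or "top" or "wrist"; returns a dict with "pixels" (384x512x3 uint8, red, green, blue), "range_z" (384x512 float32, m along the optical axis (not along the pixel's ray), 0 where there is no reading), "fx", "fy", "cx", "cy" (pixels), "R" (3x3) and "t" (3): a world point X has camera coordinates R X + t; the wrist camera has in their place "T_tool_cam" (4x4, takes a point from camera to tool coordinates, whose origin is the TCP and whose axes are the tool frame's). Camera axes: x right, y down, z forward; pixel columns grow to the right and rows downward; lengths in m; the calibration is good to about 2 mm. A picture is of the moment at which its call begins: read the wrist's pose just before it.
- manip.hand_in(): hands the job in, once; it reports no verdict.
The state is a dict: "time": time; "joint_positions": joint angles; "joint_vel": joint speeds; "joint_torque": joint torques, N m; "position": TCP position; "orientation": TCP orientation; "wrist_force": force on the tool from outside, world axes, zero at the start; "ft_torque": the same for the moment, N m; "width": finger opening in m.
Only numpy, scipy, OpenCV 4.12 (cv2) and the standard library are available. Lean on these libraries where they do the work, as an engineer would, in place of code of your own. Each camera call takes 0.05 s, during which the arm holds its last target.

## Task

Two identical small lever presses stand on the bench; one has a pair of insoles lying in it, the other is empty. Clamp the insoles: flip the lever of the press that holds them over, away from you, until it snaps past its centre and stays down, without shifting the insoles, and leave the empty press open.

Things in the scene. Friction and masses are not known exactly. Their poses are not given: they have to be found in the camera images.
- clamp_lever (a joint): Lever of the press that holds the insoles, rad. Angle from upright = value - 0.25: at 0 (open) it leans a little back to the robot's side; it grows as the lever flips over toward +x of point clamp_lever_pivot. A spring pushes it back (2 to 5 N at the grip) until dead centre at 1.40; past that it snaps by itself to its stop at 1.70, 83 degrees over, and stays.
- clamp_lever_pivot (a point): Centre of that lever's pivot pin, mid-press, 94 mm above the bench. z up, y along the pin, x level, toward where the lever flips shut. Lever: reaches 110 mm from the pin; black grip from 48 to 110 mm, 26 mm wide along y, 12 mm thick. Press: fixed, board 290 x 130 x 18 mm (long side x), steel bridge 60 mm high, ears beside the pin 104 mm high.
- spare_lever (a joint): The same lever on the empty press, same values, 0 = open; it must stay open. That press has the same shape and stands to the left or right of the loaded one, their pivots 0.30 to 0.49 m apart.
- insoles: The pair of tan insoles stuck together, 251 x 77 x 10 mm, loose, lying flat on the board of the loaded press, under its pad. Origin: centre of the underside; x along the length.

How it is judged:
By the outcome, as a careful person would: the job done as asked, in the order asked, and still so for the second after the job is handed in, with the robot touching nothing.
It also fails if it takes over 32 s, if anything falls off the work surface, if the arm or the gripper's body presses on something with over 40 N, if the wrist force passes 120 N, or if a joint passes its speed limit or range.

## Working session

There is one attempt and no reset: what is moved stays moved. The work goes in short steps, Python scripts to look and compute and a tool call to move; the robot and the scene stay as the last step left them, time stands still between calls to the robot, and variables do not carry over. Pictures are saved under pics/ and viewed, and the job is handed in when it is done.

Besides the shell and the picture viewer there is one more tool, called after "Request:" as name([rows], argument=value, ...), one row to a line, values as JSON. drive_tool: Moves the arm, as the interface text tells. Its arguments: {"type":"object","properties":{"increments":{"type":"array","items":{"type":"object","properties":{"wx":{"type":"number"},"wy":{"type":"number"},"wz":{"type":"number"},"tx":{"type":"number"},"ty":{"type":"number"},"tz":{"type":"number"},"fingers":{"type":"number"}}}},"newtons":{"type":"number"}},"required":["increments"]}

```bash
mkdir -p pics; python3 - <<'E'
from workcell import manip
import cv2,numpy as np,pickle
s=manip.observe();print({k:np.round(v,3) for k,v in s.items()})
d={}
for n in("top","side"):
    c=manip.camera(n);d[n]=c
    cv2.imwrite(f"pics/{n}0.png",c["pixels"][:,:,::-1])
    print(n,c["fx"],c["cx"],c["cy"],np.round(c["R"],3).tolist(),np.round(c["t"],3))
pickle.dump(d,open("c0.pkl","wb"))
E
```

```text
{'time': np.float64(0.0), 'joint_positions': array([ 1.141,  0.351,  1.652,  0.   ,  1.139, -0.085]), 'joint_vel': array([0.   , 0.002, 0.001, 0.001, 0.   , 0.002]), 'joint_torque': array([-2.0000e-03, -4.9731e+01, -2.8526e+01,  7.0000e-02,  2.6000e-02,
       -0.0000e+00]), 'position': array([0.186, 0.517, 0.218]), 'orientation': array([-1.555,  0.271, -0.27 ]), 'wrist_force': array([ 0.081, -0.562, -0.168]), 'ft_torque': array([-0.018,  0.039,  0.032]), 'width': np.float64(0.093)}
top 357.0380461687549 260.8396924843715 185.6173532362866 [[0.02, -1.0, 0.022], [-0.995, -0.022, -0.099], [0.1, -0.02, -0.995]] [-0.017  0.539  0.874]
side 496.8001774406133 250.22726654708757 186.60796743102074 [[-1.0, 0.025, 0.001], [0.011, 0.495, -0.869], [-0.022, -0.869, -0.495]] [0.508 0.061 1.301]
```

View pics/top0.png

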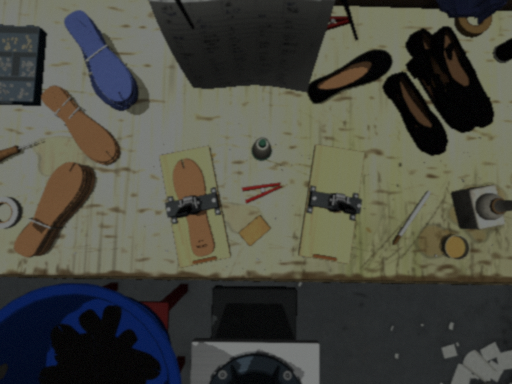

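View pics/side0.png

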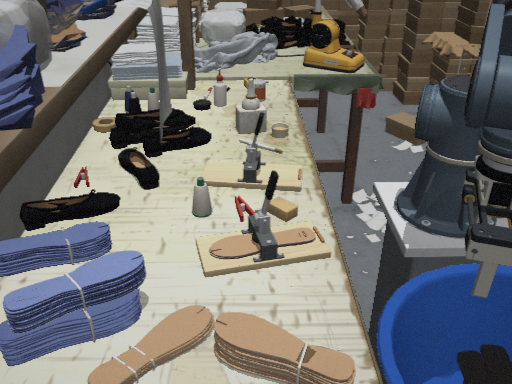

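```bash
cat > h.py <<'E'
import numpy as np
def cloud(c):
    z=c["range_z"].astype(float);v,u=np.mgrid[:z.shape[0],:z.shape[1]]
    P=np.stack([(u-c["cx"])/c["fx"]*z,(v-c["cy"])/c["fy"]*z,z],-1)
    W=(P-c["t"])@c["R"]; W[z==0]=np.nan
    return W
def proj(c,X):
    p=np.asarray(c["R"])@X+c["t"];return c["fx"]*p[0]/p[2]+c["cx"],c["fy"]*p[1]/p[2]+c["cy"],p[2]
E
python3 - <<'E'
import pickle,cv2,numpy as np
from h import *
d=pickle.load(open("c0.pkl","rb"))
t,s=d["top"],d["side"]
print("tcp in top",proj(t,np.array([.186,.518,.219])),"side",proj(s,np.array([.186,.518,.219])))
W=cloud(t);S=cloud(s)
for p in [(160,120),(270,200),(290,240),(205,194),(205,180),(205,170),(203,334),(203,345),(170,168),(240,222)]:
    print("top rc",p,np.round(W[p],3))
for p in [(180,271),(200,268),(225,263),(255,268),(120,262),(150,255),(250,215)]:
    print("side rc",p,np.round(S[p],3))
a=t["pixels"][140:270,150:375,::-1];cv2.imwrite("pics/topz.png",cv2.resize(a,None,fx=3.5,fy=3.5,interpolation=cv2.INTER_CUBIC))
a=s["pixels"][100:280,180:350,::-1];cv2.imwrite("pics/sidez.png",cv2.resize(a,None,fx=3.3,fy=3.3,interpolation=cv2.INTER_CUBIC))
E
```

```text
tcp in top (np.float64(-21.91363599325598), np.float64(358.00299186040587), np.float64(0.6645653610092309)) side (np.float64(475.68468497427637), np.float64(273.29945391029014), np.float64(0.7387627613709696))
top rc (160, 120) [ 0.601  0.362 -0.002]
top rc (270, 200) [ 0.324  0.143 -0.001]
top rc (290, 240) [ 0.159  0.06  -0.622]
top rc (205, 194) [0.485 0.155 0.061]
top rc (205, 180) [0.483 0.18  0.103]
top rc (205, 170) [0.484 0.212 0.063]
top rc (203, 334) [ 0.495 -0.175  0.099]
top rc (203, 345) [ 0.493 -0.188  0.149]
top rc (170, 168) [0.575 0.232 0.017]
top rc (240, 222) [0.401 0.089 0.019]
side rc (180, 271) [0.468 0.162 0.185]
side rc (200, 268) [0.474 0.167 0.138]
side rc (225, 263) [0.485 0.182 0.083]
side rc (255, 268) [0.475 0.221 0.03 ]
side rc (120, 262) [ 0.472 -0.175  0.185]
side rc (150, 255) [ 0.491 -0.169  0.098]
side rc (250, 215) [0.592 0.19  0.023]
```

View pics/topz.png

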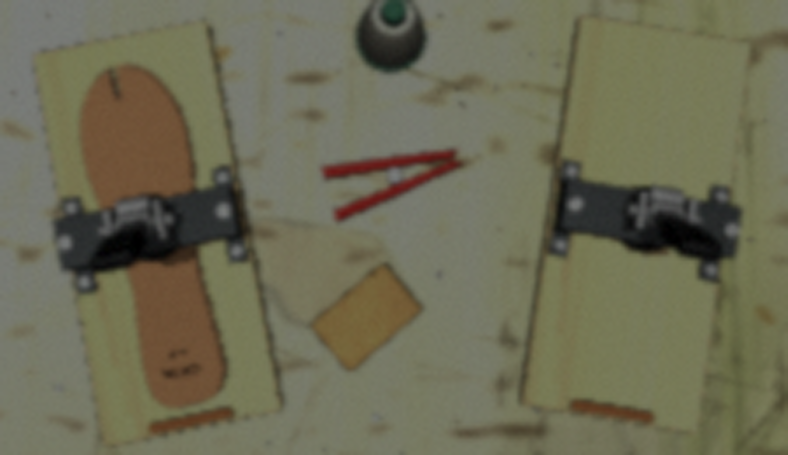

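View pics/sidez.png

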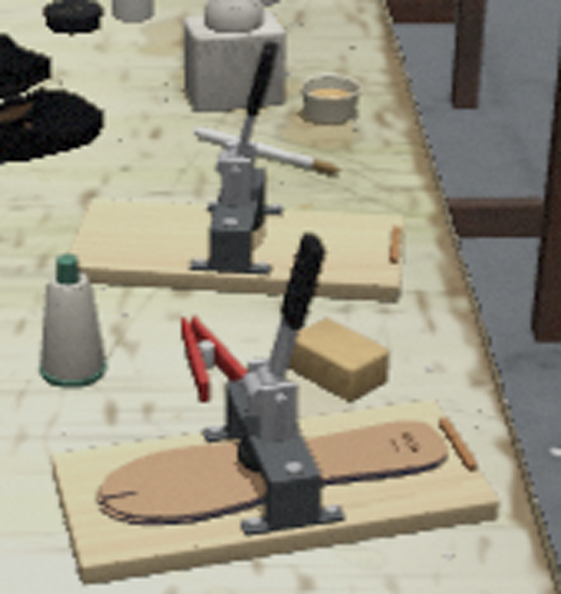

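```bash
python3 - <<'E'
import pickle,cv2,numpy as np
from h import *
d=pickle.load(open("c0.pkl","rb"))
W=cloud(d["top"]);S=cloud(d["side"])
print("table z",np.nanmedian(W[270,180:300,2]))
P=np.concatenate([W.reshape(-1,3)]);P=P[np.isfinite(P).all(1)]
Q=S.reshape(-1,3);Q=Q[np.isfinite(Q).all(1)]
def reg(P,y0,y1,z0,z1):
    m=(P[:,0]>.3)&(P[:,0]<.66)&(P[:,1]>y0)&(P[:,1]<y1)&(P[:,2]>z0)&(P[:,2]<z1);return P[m]
for nm,y0,y1 in(("L",.06,.27),("R",-.28,-.09)):
  for cn,C in(("top",P),("side",Q)):
    b=reg(C,y0,y1,.011,.034)
    r=cv2.minAreaRect((b[:,:2]*1000).astype(np.float32));print(nm,cn,"board",r)
    g=reg(C,y0,y1,.05,.068)
    r=cv2.minAreaRect((g[:,:2]*1000).astype(np.float32));print("  bridge",r,len(g))
    for z0 in np.arange(.09,.21,.012):
        l=reg(C,y0,y1,z0,z0+.012)
        if len(l): print("   z%.3f"%z0,len(l),np.round(l[:,:2].mean(0),3),np.round(l[:,:2].min(0),3),np.round(l[:,:2].max(0),3))
E
```

```text
table z -0.00011716009468822206
L top board ((487.0802001953125, 162.88783264160156), (290.76324462890625, 130.59214782714844), 12.833745956420898)
  bridge ((486.75238037109375, 163.1426544189453), (36.12286376953125, 125.05780029296875), 12.878865242004395) 497
   z0.090 94 [0.494 0.162] [0.479 0.14 ] [0.507 0.186]
   z0.102 62 [0.49 0.16] [0.479 0.143] [0.502 0.183]
   z0.114 12 [0.485 0.159] [0.481 0.152] [0.487 0.169]
   z0.126 6 [0.482 0.161] [0.48  0.152] [0.482 0.169]
   z0.138 8 [0.478 0.153] [0.473 0.147] [0.482 0.164]
   z0.150 12 [0.477 0.156] [0.468 0.146] [0.479 0.169]
   z0.162 15 [0.474 0.156] [0.47  0.146] [0.477 0.171]
   z0.174 20 [0.471 0.155] [0.466 0.145] [0.474 0.167]
   z0.186 26 [0.466 0.155] [0.455 0.144] [0.472 0.17 ]
   z0.198 62 [0.461 0.157] [0.455 0.145] [0.467 0.167]
L side board ((485.212890625, 163.12135314941406), (290.7890930175781, 135.5897216796875), 12.677729606628418)
  bridge ((485.708984375, 163.525634765625), (36.8340950012207, 125.93050384521484), 12.84174633026123) 415
   z0.090 119 [0.49  0.172] [0.469 0.145] [0.504 0.188]
   z0.102 64 [0
[... 1449 characters left out ...]
875, -183.31805419921875), (128.44305419921875, 36.46708679199219), 81.46664428710938) 199
   z0.090 66 [ 0.502 -0.18 ] [ 0.484 -0.21 ] [ 0.519 -0.164]
   z0.102 29 [ 0.499 -0.182] [ 0.487 -0.205] [ 0.513 -0.167]
   z0.114 14 [ 0.494 -0.18 ] [ 0.491 -0.184] [ 0.499 -0.175]
   z0.126 12 [ 0.49  -0.178] [ 0.485 -0.183] [ 0.494 -0.175]
   z0.138 12 [ 0.486 -0.175] [ 0.48  -0.182] [ 0.491 -0.17 ]
   z0.150 19 [ 0.486 -0.174] [ 0.477 -0.188] [ 0.491 -0.169]
   z0.162 22 [ 0.482 -0.175] [ 0.472 -0.189] [ 0.489 -0.167]
   z0.174 22 [ 0.479 -0.174] [ 0.472 -0.185] [ 0.486 -0.17 ]
   z0.186 20 [ 0.476 -0.175] [ 0.466 -0.195] [ 0.483 -0.171]
   z0.198 15 [ 0.474 -0.182] [ 0.469 -0.196] [ 0.478 -0.17 ]
```

```bash
cat > w.py <<'E'
import numpy as np
from scipy.spatial.transform import Rotation as R
from workcell import manip
piv=np.array([.487,.163,.094]);a=np.radians(12.85)
u=np.array([np.cos(a),np.sin(a),0]);v=np.array([-np.sin(a),np.cos(a),0])
G=R.from_matrix(np.stack([u,[0,0,-1],v],1))
def show():
    s=manip.observe();r=R.from_rotvec(s["orientation"]);p=s["position"]
    e=p-piv
    print("t",round(s["time"],2),"p",p.round(3),"rel u,v,z(mm)",(np.array([e@u,e@v,e[2]])*1000).round(1),"F(u,v,z)",np.round([s["wrist_force"]@u,s["wrist_force"]@v,s["wrist_force"][2]],1),"w",s["width"].round(3))
    print("axes",r.as_matrix().round(3).tolist());print("turn to goal (units)",(np.degrees((r.inv()*G).as_rotvec())/6).round(2))
    return s,r
if __name__=="__main__":
    s,r=show()
    tgt=piv-.075*u;tgt[2]=.19
    print("shift in goal axes (units)",(G.inv().apply(tgt-s["position"])/.05).round(2), "in current",(r.inv().apply(tgt-s["position"])/.05).round(2))
E
python3 w.py
```

```text
Traceback (most recent call last):
  File "w.py", line 14, in <module>
    s,r=show()
        ~~~~^^
  File "w.py", line 10, in show
    print("t",round(s["time"],2),"p",p.round(3),"rel u,v,z(mm)",(np.array([e@u,e@v,e[2]])*1000).round(1),"F(u,v,z)",np.round([s["wrist_force"]@u,s["wrist_force"]@v,s["wrist_force"][2]],1),"w",s["width"].round(3))
                                                                                                                                                                                                ^^^^^^^^^^^^^^^^
AttributeError: 'float' object has no attribute 'round'
```

```bash
sed -i 's/s\["width"\].round(3)/round(s["width"],3)/' w.py; python3 w.py
```

```text
t 0.1 p [0.186 0.517 0.218] rel u,v,z(mm) [-214.9  412.5  124.1] F(u,v,z) [0.6 0.2 0.3] w 0.092
axes [[0.941, -0.0, 0.338], [-0.338, -0.001, 0.941], [-0.0, -1.0, -0.001]]
turn to goal (units) [ 0.01 -5.43 -0.  ]
shift in goal axes (units) [ 2.8   0.56 -8.25] in current [ 6.8   0.57 -5.44]
```

Request:
drive_tool([
  {"wy": -0.9, "fingers": 1},
  {"wy": -0.9, "fingers": 1},
  {"wy": -0.9, "fingers": 1},
  {"wy": -0.9, "fingers": 1},
  {"wy": -0.9, "fingers": 1},
  {"wy": -0.9, "fingers": 1},
  {"tz": -0.8, "fingers": 1},
  {"tz": -0.8, "fingers": 1},
  {"tz": -0.8, "fingers": 1},
  {"tz": -0.8, "fingers": 1},
  {"tz": -0.8, "fingers": 1},
  {"fingers": 1},
], newtons=20)

```text
$.increments[0]: bad value
```

```bash
python3 w.py
```

```text
t 0.1 p [0.186 0.517 0.218] rel u,v,z(mm) [-214.9  412.5  124.1] F(u,v,z) [0.6 0.2 0.3] w 0.092
axes [[0.941, -0.0, 0.338], [-0.338, -0.001, 0.941], [-0.0, -1.0, -0.001]]
turn to goal (units) [ 0.01 -5.43 -0.  ]
shift in goal axes (units) [ 2.8   0.56 -8.25] in current [ 6.8   0.57 -5.44]
```

Request:
drive_tool([
  {"wx": 0, "wy": -0.9, "wz": 0, "tx": 0, "ty": 0, "tz": 0, "fingers": 1},
  {"wx": 0, "wy": -0.9, "wz": 0, "tx": 0, "ty": 0, "tz": 0, "fingers": 1},
  {"wx": 0, "wy": -0.9, "wz": 0, "tx": 0, "ty": 0, "tz": 0, "fingers": 1},
  {"wx": 0, "wy": -0.9, "wz": 0, "tx": 0, "ty": 0, "tz": 0, "fingers": 1},
  {"wx": 0, "wy": -0.9, "wz": 0, "tx": 0, "ty": 0, "tz": 0, "fingers": 1},
  {"wx": 0, "wy": -0.9, "wz": 0, "tx": 0, "ty": 0, "tz": 0, "fingers": 1},
  {"wx": 0, "wy": 0, "wz": 0, "tx": 0, "ty": 0, "tz": -0.8, "fingers": 1},
  {"wx": 0, "wy": 0, "wz": 0, "tx": 0, "ty": 0, "tz": -0.8, "fingers": 1},
  {"wx": 0, "wy": 0, "wz": 0, "tx": 0, "ty": 0, "tz": -0.8, "fingers": 1},
  {"wx": 0, "wy": 0, "wz": 0, "tx": 0, "ty": 0, "tz": -0.8, "fingers": 1},
  {"wx": 0, "wy": 0, "wz": 0, "tx": 0, "ty": 0, "tz": -0.8, "fingers": 1},
  {"wx": 0, "wy": 0, "wz": 0, "tx": 0, "ty": 0, "tz": 0, "fingers": 1},
], newtons=20)

```text
time: 1.6
position: [0.2298, 0.3209, 0.2186]
orientation: [-1.564, -0.171, 0.172]
wrist_force: [-0.5, 0.3, 0.3]
width: 0.0004
```

```bash
python3 w.py
```

```text
t 1.6 p [0.23  0.321 0.219] rel u,v,z(mm) [-215.7  211.1  124.6] F(u,v,z) [-0.4  0.4  0.3] w 0.0
axes [[0.976, -0.0, -0.217], [0.217, -0.0, 0.976], [-0.0, -1.0, -0.0]]
turn to goal (units) [ 0.   -0.05 -0.  ]
shift in goal axes (units) [ 2.81  0.57 -4.22] in current [ 2.84  0.57 -4.21]
```

Request:
drive_tool([
  {"wx": 0, "wy": -0.05, "wz": 0, "tx": 0, "ty": 0, "tz": -0.7, "fingers": 1},
  {"wx": 0, "wy": 0, "wz": 0, "tx": 0.3, "ty": 0, "tz": -0.7, "fingers": 1},
  {"wx": 0, "wy": 0, "wz": 0, "tx": 0.3, "ty": 0, "tz": -0.7, "fingers": 1},
  {"wx": 0, "wy": 0, "wz": 0, "tx": 0.3, "ty": 0, "tz": -0.7, "fingers": 1},
  {"wx": 0, "wy": 0, "wz": 0, "tx": 0.3, "ty": 0.1, "tz": -0.7, "fingers": 1},
  {"wx": 0, "wy": 0, "wz": 0, "tx": 0.3, "ty": 0.1, "tz": -0.7, "fingers": 1},
  {"wx": 0, "wy": 0, "wz": 0, "tx": 0.4, "ty": 0.1, "tz": 0, "fingers": 1},
  {"wx": 0, "wy": 0, "wz": 0, "tx": 0.4, "ty": 0.1, "tz": 0, "fingers": 1},
  {"wx": 0, "wy": 0, "wz": 0, "tx": 0.3, "ty": 0.1, "tz": 0, "fingers": 1},
  {"wx": 0, "wy": 0, "wz": 0, "tx": 0.2, "ty": 0.1, "tz": 0, "fingers": 1},
  {"wx": 0, "wy": 0, "wz": 0, "tx": 0, "ty": 0, "tz": 0, "fingers": 1},
])

```text
time: 2.98
position: [0.413, 0.1494, 0.1882]
orientation: [-1.564, -0.177, 0.178]
wrist_force: [0.4, 0.7, 0.4]
width: 0.0005
```

```bash
python3 w.py; python3 - <<'E'
from workcell import manip
import cv2
for n in("top","side"):
    c=manip.camera(n);a=c["pixels"][:,:,::-1]
    a=a[120:270,140:300] if n=="top" else a[100:280,180:350]
    cv2.imwrite(f"pics/{n}1.png",cv2.resize(a,None,fx=3,fy=3,interpolation=cv2.INTER_CUBIC))
E
```

```text
t 2.98 p [0.413 0.149 0.188] rel u,v,z(mm) [-75.2   3.2  94.2] F(u,v,z) [0.5 0.6 0.4] w 0.001
axes [[0.975, -0.001, -0.224], [0.224, -0.0, 0.975], [-0.001, -1.0, -0.0]]
turn to goal (units) [ 0.    0.02 -0.01]
shift in goal axes (units) [ 0.   -0.04 -0.06] in current [ 0.   -0.04 -0.06]
```

View pics/side1.png

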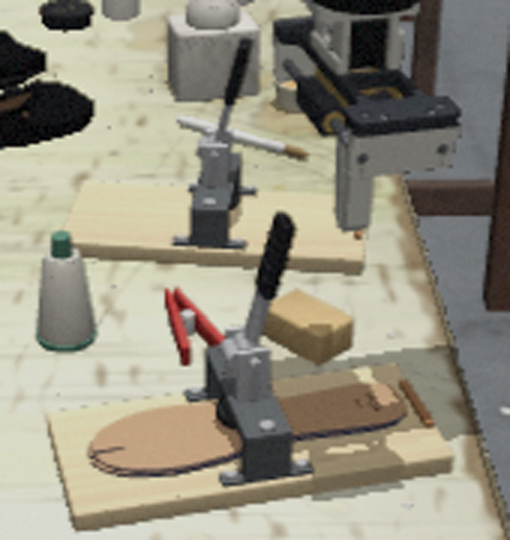

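View pics/top1.png

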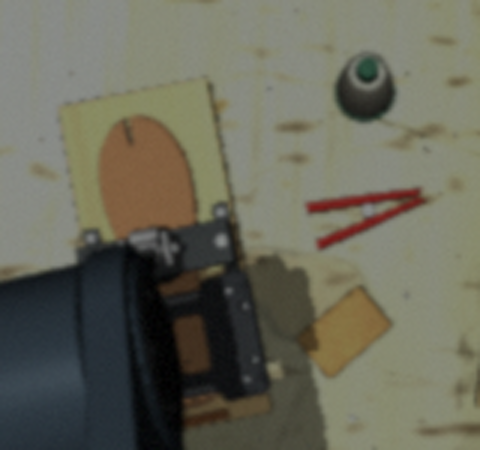

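Request:
drive_tool([
  {"wx": 0, "wy": 0, "wz": 0, "tx": 0.3, "ty": 0.08, "tz": -0.06, "fingers": 1},
  {"wx": 0, "wy": 0, "wz": 0, "tx": 0.3, "ty": 0.08, "tz": 0, "fingers": 1},
  {"wx": 0, "wy": 0, "wz": 0, "tx": 0.2, "ty": 0, "tz": 0, "fingers": 1},
  {"wx": 0, "wy": 0, "wz": 0, "tx": 0.2, "ty": 0, "tz": 0, "fingers": 1},
  {"wx": 0, "wy": 0, "wz": 0, "tx": 0.23, "ty": 0.02, "tz": 0, "fingers": 1},
  {"wx": 0, "wy": 0, "wz": 0, "tx": 0.2, "ty": 0.01, "tz": 0, "fingers": 1},
  {"wx": 0, "wy": 0, "wz": 0, "tx": 0.2, "ty": 0.02, "tz": 0, "fingers": 1},
  {"wx": 0, "wy": 0, "wz": 0, "tx": 0.2, "ty": 0.03, "tz": 0, "fingers": 1},
  {"wx": 0, "wy": 0, "wz": 0, "tx": 0, "ty": 0, "tz": 0, "fingers": 1},
])

```text
time: 4.2
position: [0.5029, 0.1667, 0.176]
orientation: [-1.564, -0.176, 0.178]
wrist_force: [-3.7, -2.0, -0.2]
width: 0.0005
```

```bash
python3 w.py; python3 - <<'E'
from workcell import manip
import cv2
for n in("side",):
    c=manip.camera(n);a=c["pixels"][:,:,::-1]
    a=a[100:280,180:350]
    cv2.imwrite(f"pics/{n}2.png",cv2.resize(a,None,fx=3,fy=3,interpolation=cv2.INTER_CUBIC))
E
```

```text
t 4.2 p [0.503 0.167 0.176] rel u,v,z(mm) [16.3  0.1 82. ] F(u,v,z) [-4.1 -1.2 -0.2] w 0.0
axes [[0.975, -0.001, -0.224], [0.224, -0.0, 0.975], [-0.001, -1.0, -0.0]]
turn to goal (units) [ 0.    0.02 -0.01]
shift in goal axes (units) [-1.83 -0.28 -0.  ] in current [-1.83 -0.28  0.  ]
```

View pics/side2.png

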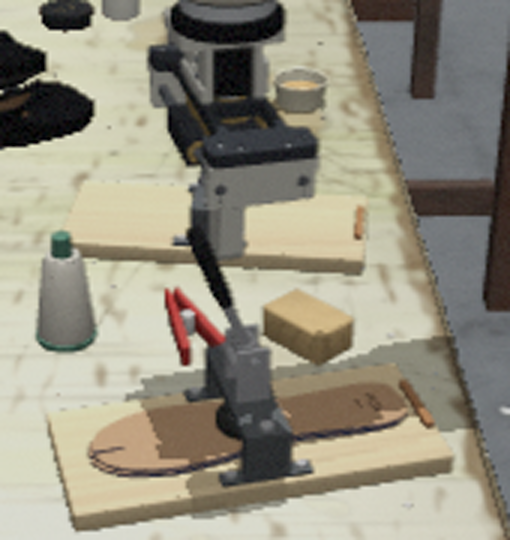

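Request:
drive_tool([
  {"wx": 0, "wy": 0, "wz": 0, "tx": 0.27, "ty": 0.11, "tz": 0, "fingers": 1},
  {"wx": 0, "wy": 0, "wz": 0, "tx": 0.25, "ty": 0.15, "tz": 0, "fingers": 1},
  {"wx": 0, "wy": 0, "wz": 0, "tx": 0.16, "ty": 0.13, "tz": 0, "fingers": 1},
  {"wx": 0, "wy": 0, "wz": 0, "tx": 0.16, "ty": 0.17, "tz": 0, "fingers": 1},
  {"wx": 0, "wy": 0, "wz": 0, "tx": 0.09, "ty": 0.12, "tz": 0, "fingers": 1},
  {"wx": 0, "wy": 0, "wz": 0, "tx": 0.09, "ty": 0.15, "tz": 0, "fingers": 1},
  {"wx": 0, "wy": 0, "wz": 0, "tx": 0.06, "ty": 0.13, "tz": 0, "fingers": 1},
  {"wx": 0, "wy": 0, "wz": 0, "tx": 0.04, "ty": 0.11, "tz": 0, "fingers": 1},
  {"wx": 0, "wy": 0, "wz": 0, "tx": 0, "ty": 0, "tz": 0, "fingers": 1},
])

```text
time: 5.38
position: [0.5573, 0.1792, 0.1227]
orientation: [-1.564, -0.177, 0.178]
wrist_force: [-0.2, -0.2, 0.0]
width: 0.0002
```

```bash
python3 w.py; python3 - <<'E'
from workcell import manip
import cv2
for n in("side",):
    c=manip.camera(n);a=c["pixels"][:,:,::-1]
    a=a[100:280,180:350]
    cv2.imwrite(f"pics/{n}3.png",cv2.resize(a,None,fx=3,fy=3,interpolation=cv2.INTER_CUBIC))
E
```

```text
t 5.38 p [0.557 0.179 0.123] rel u,v,z(mm) [72.2  0.2 28.7] F(u,v,z) [-0.3 -0.1  0. ] w 0.0
axes [[0.975, -0.0, -0.224], [0.224, -0.0, 0.975], [-0.0, -1.0, -0.0]]
turn to goal (units) [ 0.    0.02 -0.  ]
shift in goal axes (units) [-2.94 -1.35 -0.  ] in current [-2.94 -1.34  0.  ]
```

View pics/side3.png

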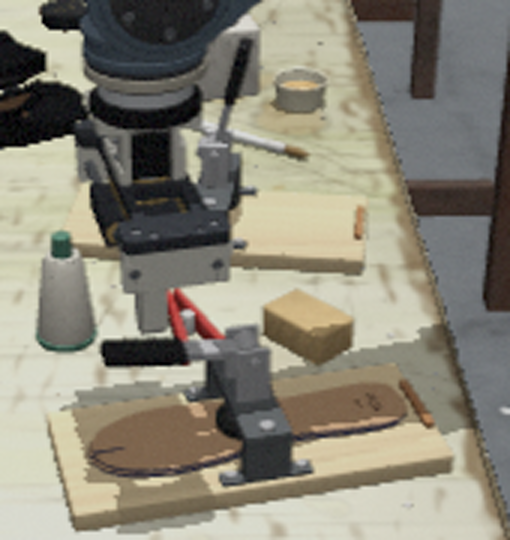

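The lever has snapped down: the grip lies level at about (145,350), and the wrist force is zero. I'll retreat upward.

Request:
drive_tool([
  {"wx": 0, "wy": 0, "wz": 0, "tx": 0, "ty": -0.5, "tz": 0, "fingers": 1},
  {"wx": 0, "wy": 0, "wz": 0, "tx": 0, "ty": -0.8, "tz": 0, "fingers": 1},
  {"wx": 0, "wy": 0, "wz": 0, "tx": 0, "ty": -0.8, "tz": 0, "fingers": 1},
  {"wx": 0, "wy": 0, "wz": 0, "tx": -0.7, "ty": 0, "tz": 0.5, "fingers": 1},
  {"wx": 0, "wy": 0, "wz": 0, "tx": -0.7, "ty": 0, "tz": 0.7, "fingers": 1},
  {"wx": 0, "wy": 0, "wz": 0, "tx": -0.7, "ty": 0, "tz": 0.7, "fingers": 1},
  {"wx": 0, "wy": 0, "wz": 0, "tx": -0.7, "ty": 0, "tz": 0.7, "fingers": 1},
  {"wx": 0, "wy": 0, "wz": 0, "tx": -0.7, "ty": 0, "tz": 0.7, "fingers": 1},
  {"wx": 0, "wy": 0, "wz": 0, "tx": -0.5, "ty": 0, "tz": 0.7, "fingers": 1},
  {"wx": 0, "wy": 0, "wz": 0, "tx": 0, "ty": 0, "tz": 0.5, "fingers": 1},
  {"wx": 0, "wy": 0, "wz": 0, "tx": 0, "ty": 0, "tz": 0, "fingers": 1},
])

```text
time: 6.8
position: [0.3116, 0.3547, 0.2285]
orientation: [-1.563, -0.18, 0.179]
wrist_force: [-0.4, -0.8, -0.0]
width: 0.0006
```

```bash
python3 w.py; python3 - <<'E'
from workcell import manip
import cv2,pickle,numpy as np
from h import *
d=pickle.load(open("c0.pkl","rb"))
for n in("side","top"):
    c=manip.camera(n);a=c["pixels"][:,:,::-1]
    b=a[100:280,180:350] if n=="side" else a[140:270,150:375]
    cv2.imwrite(f"pics/{n}4.png",cv2.resize(b,None,fx=3,fy=3,interpolation=cv2.INTER_CUBIC))
    for nm,cc in(("before",d[n]),("after",c)):
        W=cloud(cc);hsv=cv2.cvtColor(cc["pixels"],cv2.COLOR_RGB2HSV)
        m=(hsv[...,0]<15)&(hsv[...,1]>90)&(W[...,2]>.02)&(W[...,2]<.04)&(abs(W[...,0]-.487)<.15)&(abs(W[...,1]-.163)<.08)
        p=W[m];print(n,nm,len(p),p[:,:2].min(0).round(3),p[:,:2].max(0).round(3),np.median(p[:,2]).round(3))
    W=cloud(c)
    m=(W[...,0]>.53)&(W[...,0]<.65)&(abs(W[...,1]-.18)<.06)&(W[...,2]>.07)&(W[...,2]<.2);p=W[m]
    print("lever pts",len(p),p.min(0).round(3),p.max(0).round(3))
    m=(abs(W[...,0]-.48)<.06)&(abs(W[...,1]+.187)<.06)&(W[...,2]>.12)&(W[...,2]<.22);p=W[m]
    print("spare",len(p),p.min(0).round(3),p.max(0).round(3))
E
```

```text
t 6.8 p [0.312 0.355 0.228] rel u,v,z(mm) [-128.4  225.9  134.5] F(u,v,z) [-0.6 -0.7 -0. ] w 0.001
axes [[0.974, 0.001, -0.226], [0.226, 0.001, 0.974], [0.001, -1.0, 0.0]]
turn to goal (units) [-0.    0.04  0.01]
shift in goal axes (units) [ 1.07  0.77 -4.52] in current [ 1.05  0.77 -4.52]
side before 76 [0.344 0.106] [0.598 0.201] 0.025
side after 152 [0.345 0.11 ] [0.595 0.198] 0.027
lever pts 272 [0.531 0.161 0.095] [0.594 0.199 0.114]
spare 130 [ 0.466 -0.197  0.121] [ 0.496 -0.168  0.203]
top before 1448 [0.346 0.106] [0.601 0.214] 0.027
top after 1143 [0.346 0.106] [0.6   0.214] 0.027
lever pts 317 [0.531 0.162 0.098] [0.594 0.197 0.116]
spare 153 [ 0.468 -0.195  0.121] [ 0.499 -0.171  0.203]
```

View pics/side4.png

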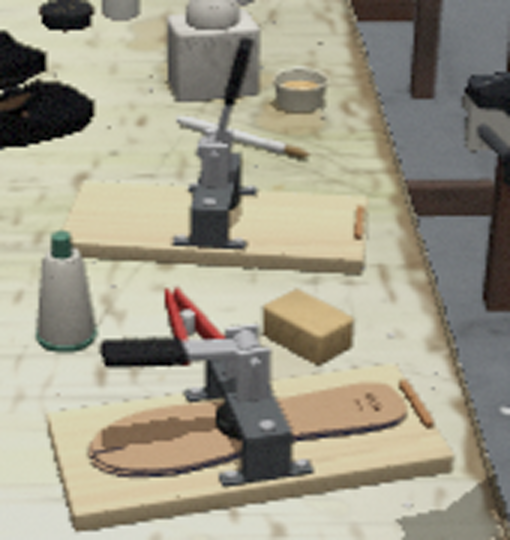

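View pics/top4.png

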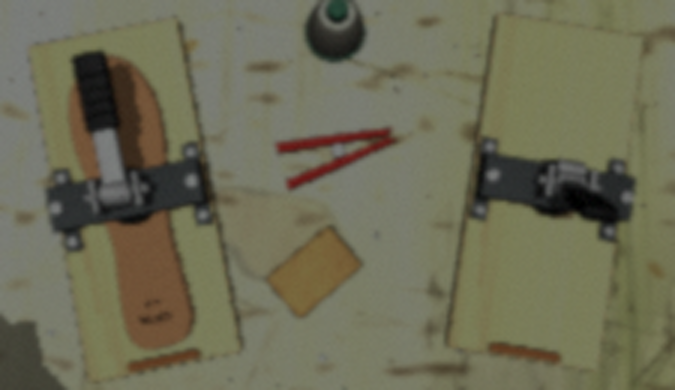

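The lever is down at its stop, with the grip at (95,90) in the top view and its top at about 0.115 m. The insole outline hasn't moved and the spare lever is still upright. I'm handing in.

```bash
python3 -c "
from workcell import manip
print(manip.hand_in())"
```

```text
the job is handed in; nothing more can be done
None
```

The insoles are clamped: I pushed the lever of the loaded press (the left one) over, away from the robot, with the closed fingertips until it snapped past its centre. Then I pulled the arm clear and handed in at about 7 s.

**Clamp lever:** it lies down at its stop, with its top about 0.115 m above the bench, and it stayed there after the arm left. The highest force I read was about 4 N, though I only read it at the end of each move.

**Insoles:** the outline in the top camera matches the one from before the push to within 1 mm. The side camera differed by up to about 4 mm in y, but its colour mask caught few points and only partly covered the insoles. I trust the top view here.

**Spare press:** its lever is still upright and open, with the same position and height (0.203 m) as at the start.

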